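# Sort the vacuum fittings back into their bins

### The arm

A 6-joint arm with a two-finger parallel gripper is mounted at the origin on the work surface. World frame = base frame: x ahead of the robot, y to its left, z up, the work surface at z = 0. Lengths are in mm, angles in degrees, forces in N, time in s.
With the tool pointing down it reaches from about 350 to 850 mm from the base axis. Payload 8.1 kg.
Tool frame: the origin (TCP) lies midway between the tips of the shut fingers; the grasp point (between the pads) lies 19 mm behind it; z points along the fingers, y is the line along which they close (so a half turn about z gives the same grasp; the last joint's range is limited). The gripper opens to 85 mm and grips with 20 to 120 N. Pads are 22 mm wide; open, the fingers measure 114 mm over their backs; the gripper's body (76 mm by 85 mm) begins 54 mm behind the grasp point. The pads swing forward as they close: fully open they stand 13 mm farther back than shut.
Start: joints at [-82.128, 7.471, 85.268, -0, 87.261, -4.893], TCP at [132.597, -585.169, 231.292] pointing down, gripper open.
Joint ranges: [-169.43, 169.43], [-51.17, 129.36], [1.28, 143.12], [-76.62, 256.62], [0, 156.53], [-152.29, 152.29]. Speed limits (degrees/s): [136.94, 136.94, 159.86, 180, 180, 180].

### API

Orientations are given as [roll, pitch, yaw] about the fixed x, y, z axes, in that order (R = Rz(yaw) Ry(pitch) Rx(roll)).
In Python, from bench import r gives the robot as it stands.
- The arm moves only by the tool apply_moves, never from a script. Its argument "steps" is a list of rows, each a list of 7 numbers: the opening, from -1 (shut) to 1 (fully open), then the shift along the tool's x, y, z in mm, then the turn, a rotation vector about the tool's x, y, z in units of 5 degrees (1.0 is 5 degrees). A call has exactly 8 rows; each row shifts and turns the commanded pose from where the row before left it, along the tool's axes as they then stand; what a row does not reach is not made up. A row lasts 1/10 s, in which the tool goes at most 50 mm and 8.59 degrees, less where a joint would pass 70% of its speed; a pose out of reach is approached as far as the arm can. A call is refused whole if a number of a shift passes 50 or a number of a turn 1, either way. A call with a gripper value outside its range is refused whole. The fingers move at their own pace and stop on an object; "squeeze" is the grip in N (left out, the last holds). Time passes only in rows, so rows that do not move let the fingers close, or fill a call up. It gives the time, the measured TCP pose, the force, the opening and the grip force at its end, in the units of the state.
- r.sense(): the state, without advancing time (a new reading comes with each control period).
- r.snapshot(name): name is "side" or "top" or "wrist"; returns a dict with "color" (480x640x3 uint8, blue, green, red), "depth" (480x640 float32, mm along the optical axis (not along the pixel's ray), 0 where there is no reading), "mtx" (3x3 intrinsics, pixels), "T" (4x4, takes a point from camera to world coordinates); the wrist camera has in their place "hand_eye" (4x4, takes a point from camera to tool coordinates, whose origin is the TCP and whose axes are the flange's). Camera axes: x right, y down, z forward; pixel columns grow to the right and rows downward; lengths in mm; the calibration is good to about 2 mm. A picture is of the moment at which its call begins: read the wrist's pose just before it.
- r.hand_in(): hands the job in; it is judged then, once.
The state is a dict: "time": time; "joint_pos": joint angles; "qd": joint speeds; "joint_efforts": joint torques, N m; "tool_pos": TCP position; "tcp_rot": TCP orientation; "ft_force": force on the tool from outside, world axes, zero at the start; "wrist_torque": the same for the moment, N m; "finger_gap": finger opening in mm; "grip_force": force on a finger pad.
Only numpy, scipy, OpenCV 4.12 (cv2) and the standard library are available. Lean on these libraries where they do the work, as an engineer would, in place of code of your own. Each camera call takes 0.05 s, during which the arm holds its last target. There are 200 camera calls.

### The job

The vacuum run is over and its five fittings lie mixed on the bench: put each one away in the grey bin that already holds its own kind - the two through-bag ports standing upright on their flanges, the two hose couplings and the ball valve lying down - all on the bin's floor, none on top of another. Set them down gently rather than dropping them, and leave the timer and the tape measure where they are.

Things in the scene. Friction and masses are not known exactly. Their poses are not given: they have to be found in the camera images.
- port_a: through-bag vacuum port standing upright, round about z, 62 mm high, 0.18 kg: aluminium flange 56 mm across, 6 mm thick; black seal; steel washer 42 mm across, top at 13 mm; knurled steel collar to grip, 30 mm across, from 13 to 38 mm up; brass plug above, at most 18 mm across. Origin: centre of the flange's underside. Both ports are alike
- port_b: through-bag vacuum port standing upright, round about z, 62 mm high, 0.18 kg: aluminium flange 56 mm across, 6 mm thick; black seal; steel washer 42 mm across, top at 13 mm; knurled steel collar to grip, 30 mm across, from 13 to 38 mm up; brass plug above, at most 18 mm across. Origin: centre of the flange's underside. Both ports are alike
- coupling_a: hose quick coupling lying along its x, 74 mm long, 0.12 kg: steel eight-sided body 26 mm across flats, x -11..11 mm (grip here, across x); steel sleeve 24 mm across on to x -33; brass hose tail 12 to 16 mm across on to x +41. Origin: on its axis, mid body, 13 mm above what it lies on. Both couplings are alike
- coupling_b: hose quick coupling lying along its x, 74 mm long, 0.12 kg: steel eight-sided body 26 mm across flats, x -11..11 mm (grip here, across x); steel sleeve 24 mm across on to x -33; brass hose tail 12 to 16 mm across on to x +41. Origin: on its axis, mid body, 13 mm above what it lies on. Both couplings are alike
- valve: small brass ball valve lying flat, 0.15 kg: brass block 30 (x) by 24 (y) by 24 mm high (grip it across y), a hose tail from each end along x (78 mm overall), and above it on a stem a flat steel lever 11 mm wide, top 38 mm up, along x from -7 to +47 mm. Origin: centre of the block's underside, z up
- port_bin: fixed grey open bin, 200 (x) by 152 (y) by 40 mm high, 4 mm walls and floor, turned up to 5 degrees; origin: centre of its underside; inside spans x -96..96, y -72..72 mm from z = 4 mm up. Paper label on its -x side, towards the robot. Beyond x = +25 mm: two upright ports, tops 66 mm over the bench, fixed, its stock; nearer it is empty. The ports go here
- coupling_bin: fixed grey open bin, 200 (x) by 152 (y) by 40 mm high, 4 mm walls and floor, turned up to 5 degrees; origin: centre of its underside; inside spans x -96..96, y -72..72 mm from z = 4 mm up. Paper label on its -x side, towards the robot. Beyond x = +25 mm: two couplings lying across the bin, fixed, its stock; nearer it is empty. The couplings go here
- valve_bin: fixed grey open bin, 200 (x) by 152 (y) by 40 mm high, 4 mm walls and floor, turned up to 5 degrees; origin: centre of its underside; inside spans x -96..96, y -72..72 mm from z = 4 mm up. Paper label on its -x side, towards the robot. Beyond x = +25 mm: two ball valves lying across the bin, fixed, its stock; nearer it is empty. The valve goes here
- timer: bystander: loose white kitchen-style lab timer, 60 by 60 by 16 mm, lying flat; origin: centre of its underside; leave it alone
- tape_measure: bystander: loose black pocket tape measure, 62 mm (its x; 70 mm with the steel end hook on the +x side) by 30 mm by 44 mm high; origin: centre of its underside; leave it alone

How it is judged (in metres and radians):
At the end, for the whole second after the job is handed in: each fitting's origin is inside the inner walls of its kind's bin and, over the bin's underside, below 12 mm (ports, also tilted under 0.15 rad), 30 mm (couplings) or 25 mm (valve): all on the floor, released and at rest (under 0.02 m/s) (x of port_a in the frame of port_bin between -0.096 and 0.096 m and y of port_a in the frame of port_bin between -0.072 and 0.072 m and z of port_a in the frame of port_bin between -0.002 and 0.012 m and linear speed of each of port_a, port_b, coupling_a, coupling_b, valve below 0.02 m/s and angle between each of port_a, port_b's own z axis and vertical below 0.15 rad and x of port_b in the frame of port_bin between -0.096 and 0.096 m and y of port_b in the frame of port_bin between -0.072 and 0.072 m and z of port_b in the frame of port_bin between -0.002 and 0.012 m and x of coupling_a in the frame of coupling_bin between -0.096 and 0.096 m and y of coupling_a in the frame of coupling_bin between -0.072 and 0.072 m and z of coupling_a in the frame of coupling_bin between -0.002 and 0.03 m and x of coupling_b in the frame of coupling_bin between -0.096 and 0.096 m and y of coupling_b in the frame of coupling_bin between -0.072 and 0.072 m and z of coupling_b in the frame of coupling_bin between -0.002 and 0.03 m and x of valve in the frame of valve_bin between -0.096 and 0.096 m and y of valve in the frame of valve_bin between -0.072 and 0.072 m and z of valve in the frame of valve_bin between -0.002 and 0.025 m); the robot touches nothing.
It fails at once if a fitting is dropped: it falls free of the fingers from more than about 3 cm (faster than 0.75 m/s) ((linear speed of port_a above 0.75 m/s and contact force between the fingers and port_a below 0.05 N) or (linear speed of port_b above 0.75 m/s and contact force between the fingers and port_b below 0.05 N) or (linear speed of coupling_a above 0.75 m/s and contact force between the fingers and coupling_a below 0.05 N) or (linear speed of coupling_b above 0.75 m/s and contact force between the fingers and coupling_b below 0.05 N) or (linear speed of valve above 0.75 m/s and contact force between the fingers and valve below 0.05 N)).
It fails at once if the timer or the tape measure is shifted by more than 30 mm (distance of any of timer, tape_measure from where it was at the start of the episode above 0.03 m).
It also fails if it takes over 136 s, if anything falls off the work surface, if the arm or the gripper's body presses on something with over 40 N, if the wrist force passes 120 N, or if a joint passes its speed limit or range.

## Working session

There is one attempt and no reset: what is moved stays moved. The work goes in short steps, Python scripts to look and compute and a tool call to move; the robot and the scene stay as the last step left them, time stands still between calls to the robot, and variables do not carry over. Pictures are saved under pics/ and viewed, at most 14 in all, crops included, and the job is handed in when it is done.

Besides the shell and the picture viewer there is one more tool, called after ">>>" in YAML: its name, and indented under it one key for each argument. apply_moves: Moves the arm, as the interface text tells. Its arguments: {"type":"object","properties":{"steps":{"type":"array"},"squeeze":{"type":"number"}},"required":["steps"]}

```bash
ls; mkdir -p pics; python3 - <<'E'
from bench import r
import cv2,numpy as np,pickle
print(r.sense())
for n in("top","side"):
    s=r.snapshot(n);pickle.dump(s,open(n+"0.pkl","wb"));cv2.imwrite(f"pics/{n}0.png",s["color"]);print(n,s["mtx"],s["T"])
E
```

```text
pics
{'time': 0.0, 'joint_pos': array([-8.21276318e+01,  7.51597250e+00,  8.53296937e+01,  4.39268866e-04,
        8.72584466e+01, -4.89295308e+00]), 'qd': array([-0.09850201, -0.01355747,  0.01917708, -0.01651884, -0.06718532,
       -0.04380843]), 'joint_efforts': array([-1.82962889e-03, -5.69400001e+01, -5.00547159e+01, -5.72093431e-04,
        1.43607278e-02,  1.17686452e-05]), 'tool_pos': array([ 132.52721392, -584.63372897,  230.23141445]), 'tcp_rot': array([-1.79896304e+02, -9.31736242e-03,  1.27652915e+01]), 'ft_force': array([-0.11842605,  0.02445365,  0.13197759]), 'wrist_torque': array([ 0.00984588, -0.05452906, -0.00534261]), 'grip_force': 0.0, 'finger_gap': 85.35024925751347}
top [[620.62622765   0.         316.26251058]
 [  0.         620.62622765 235.99695765]
 [  0.           0.           1.        ]] [[-4.59167446e-02 -9.75620118e-01  2.14609036e-01  2.91019277e+02]
 [-9.98938256e-01  4.40391981e-02 -1.35244314e-02 -1.04194718e+00]
 [ 3.74349748e-03 -2.15002174e-01 -9.76606395e-01  1.20825563e+03]
 [ 0.00000000e+00  0.00000000e+00  0.00000000e+00  1.00000000e+00]]
side [[553.00615693   0.         326.32242996]
 [  0.         553.00615693 229.91586632]
 [  0.           0.           1.        ]] [[-8.71784161e-01 -2.88603334e-01  3.95854130e-01  2.21087671e+01]
 [-4.89724396e-01  4.92390931e-01 -7.19528448e-01  9.40738307e+02]
 [ 1.27433252e-02 -8.21132929e-01 -5.70594708e-01  7.90288508e+02]
 [ 0.00000000e+00  0.00000000e+00  0.00000000e+00  1.00000000e+00]]
```

View pics/top0.png

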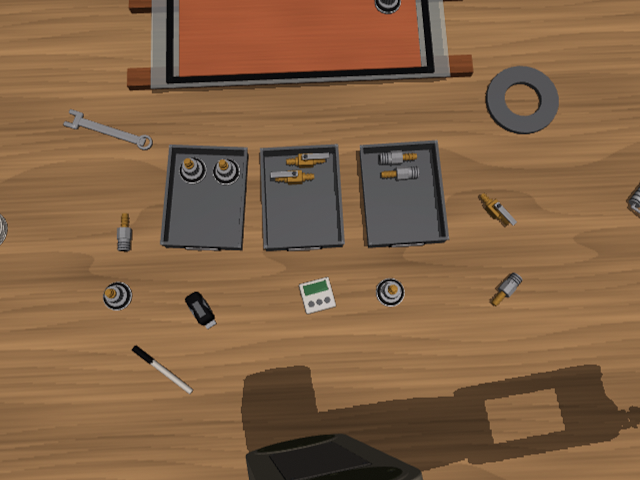

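View pics/side0.png

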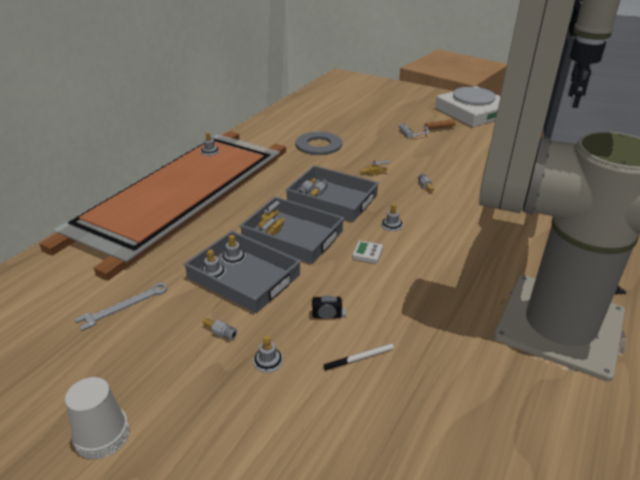

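Top view: bins from left are ports (205,198), valves (301,198) and couplings (403,195). The fittings are couplings at (124,232) and (507,289), ports at (117,295) and (390,292), and the valve at (496,208). The tape is at (201,309) and the timer at (317,295). Next I'll measure them.

```bash
cat > h.py <<'E'
import numpy as np,cv2,pickle
def ray(s,uv,z,T=None):
    """pixels -> world points on plane z"""
    T=s["T"] if T is None else T
    uv=np.atleast_2d(np.float64(uv)); d=np.c_[uv,np.ones(len(uv))]@np.linalg.inv(s["mtx"]).T@T[:3,:3].T
    o=T[:3,3]; return o+d*((z-o[2])/d[:,2])[:,None]
def cloud(s,T=None):
    T=s["T"] if T is None else T
    v,u=np.mgrid[:480,:640]; D=s["depth"].astype(float)
    P=np.stack([u,v,np.ones_like(u)],-1)@np.linalg.inv(s["mtx"]).T*D[...,None]
    return P@T[:3,:3].T+T[:3,3]
E
python3 - <<'E'
from h import *
s=pickle.load(open("top0.pkl","rb"));C=cloud(s);Z=C[...,2]
print("bench z",[np.round(np.median(Z[a:b,c:d]),1) for a,b,c,d in[(260,275,240,290),(330,350,400,450),(250,270,430,470)]])
hsv=cv2.cvtColor(s["color"],cv2.COLOR_BGR2HSV)
w={"coupA":(124,232),"portA":(117,295),"portB":(390,292),"valve":(496,208),"coupB":(507,289),"tape":(201,309),"timer":(317,295)}
for n,(u,v) in w.items():
    sl=np.s_[v-26:v+27,u-26:u+27]
    z=Z[sl]; m=np.zeros((53,53),bool); m=(z>5)&(z<90)
    nl,lab,st,cc=cv2.connectedComponentsWithStats(m.astype(np.uint8)); k=1+np.argmax(st[1:,4]); m=lab==k
    P=C[sl][m]; rect=cv2.minAreaRect(P[:,:2].astype(np.float32))
    print(n,st[k],"zmax %.1f"%np.percentile(P[:,2],98),"mean",P[:,:2].mean(0).round(1),"rect",np.round(rect[0],1),np.round(rect[1],1),round(rect[2],1))
# bins: rim points
m=((Z>32)&(Z<48)); m[:140]=0;m[255:]=0
nl,lab,st,cc=cv2.connectedComponentsWithStats(cv2.dilate(m.astype(np.uint8),np.ones((3,3))))
for k in range(1,nl):
    if st[k,4]>300:
        P=C[(lab==k)&m]; r=cv2.minAreaRect(P[:,:2].astype(np.float32)); print("bin",st[k],np.round(r[0],1),np.round(r[1],1),round(r[2],1),np.median(P[:,2]).round(1))
tiles=[cv2.resize(s["color"][v-26:v+27,u-26:u+27],(260,260),interpolation=cv2.INTER_CUBIC) for u,v in list(w.values())[:6]]
cv2.imwrite("pics/t.png",np.vstack([np.hstack(tiles[:3]),np.hstack(tiles[3:])]))
E
```

```text
bench z [np.float64(-0.9), np.float64(-0.9), np.float64(-1.0)]
coupA [ 19   7  15  38 425] zmax 28.4 mean [573.7 358.7] rect [579.7 360.3] [26.8 73.7] 88.2
portA [ 12  12  29  29 589] zmax 61.3 mean [453.2 369.1] rect [455.5 373.4] [53.3 53.4] 8.4
portB [ 12  12  30  28 572] zmax 61.8 mean [ 436.5 -154.6] rect [ 438.4 -156.1] [52.9 52.6] 29.8
valve [ 10  11  37  33 470] zmax 40.7 mean [ 587.9 -377.4] rect [ 590.2 -378.2] [84.9 24.8] 40.9
coupB [ 10   9  32  34 439] zmax 27.7 mean [ 434.2 -380.4] rect [ 433.6 -380.6] [26.4 81.8] 44.7
tape [ 10   8  31  37 621] zmax 45.8 mean [418.5 207.6] rect [418.7 209. ] [70.6 31.4] 30.6
timer [  8   7  37  38 968] zmax 20.1 mean [437.8 -13.9] rect [438.2 -14.1] [61.5 59.9] 12.4
bin [ 359  139   91  107 2071] [ 631.1 -192.4] [207.6 156.9] 1.2 39.6
bin [ 159  143   90  106 2105] [641.1 198.1] [157.3 208.2] 85.2 39.4
bin [ 259  143   87  107 2021] [631.8   8.2] [207.9 156.2] 0.6 39.5
```

View pics/t.png

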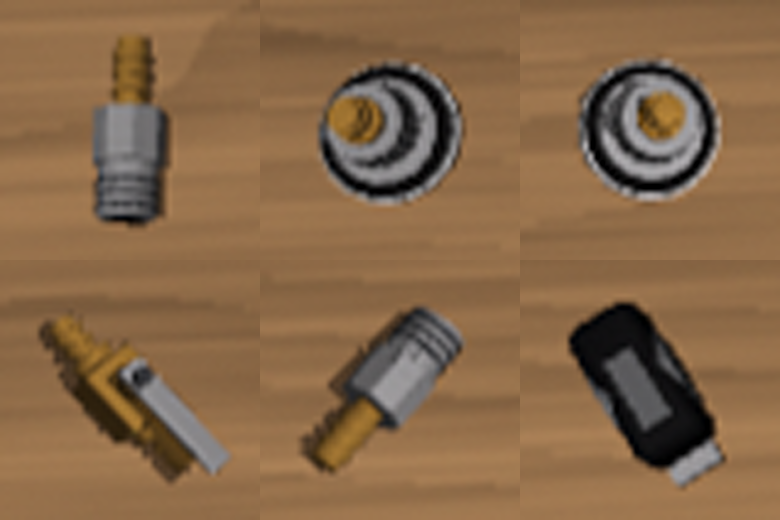

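The tiles confirm the identities. Coupling A's tail points up (+x), and coupling B's tail points lower-left. The valve lever points lower-right, with its screw at tile (140,377). Both ports are upright. Next I'll refine the positions and set up a move planner.

```bash
cat >> h.py <<'E'
def plan(target,n,dyaw_to=None,cur=None):
    """constant row (dx,dy,dz,turn) for n rows from the sensed pose to world target xyz / yaw"""
    from bench import r
    st=r.sense() if cur is None else cur
    p=np.array(st["tool_pos"]); R,Pt,y=st["tcp_rot"]
    d=0 if dyaw_to is None else (dyaw_to-y+180)%360-180
    A=np.zeros((2,2))
    for k in range(n):
        a=np.radians(y+d*k/n); A+=np.array([[np.cos(a),np.sin(a)],[np.sin(a),-np.cos(a)]])
    D=np.array(target)-p; s=np.linalg.solve(A,D[:2])
    print(n,"rows:",s.round(2),"dz",round(-D[2]/n,2),"turn",round(-d/n/5,3),"| pos",p.round(1),"rpy",np.round(st["tcp_rot"],1),"gap",round(st["finger_gap"],1),"t",round(st["time"],2))
E
python3 - <<'E'
from h import *
s=pickle.load(open("top0.pkl","rb"))
hsv=cv2.cvtColor(s["color"],cv2.COLOR_BGR2HSV)
# ports: non-wood mask, ellipse ; rays at flange top z=6
b=s["color"].astype(int)
for n,(u,v) in {"portA":(117,295),"portB":(390,292)}.items():
    c=s["color"][v-22:v+23,u-22:u+23]; h=cv2.cvtColor(c,cv2.COLOR_BGR2HSV)
    m=((h[...,1]<70)).astype(np.uint8)
    m=cv2.morphologyEx(m,cv2.MORPH_CLOSE,np.ones((5,5)))
    k=max(cv2.findContours(m,cv2.RETR_EXTERNAL,cv2.CHAIN_APPROX_NONE)[0],key=cv2.contourArea)
    (cx,cy),ax,an=cv2.fitEllipse(cv2.convexHull(k)); print(n,ax,ray(s,(cx+u-22,cy+v-22),5).round(1))
print("valve pivot",ray(s,(498.0,205.3),38).round(1))
for q in [(498.0,205.3),(513.5,222.5)]: print(ray(s,q,38).round(1))
# couplings: metal/brass axis ends at axis height 13
print("coupA ends",ray(s,[(124.5,212.5),(123.5,250.5)],13).round(1))
print("coupB ends",ray(s,[(493.5,302.5),(519,277)],13).round(1))
plan((588,-378,180),10,40.9)
E
```

```text
portA (27.3657169342041, 29.599931716918945) [[454.1 374.    5. ]]
portB (28.071849822998047, 29.09320068359375) [[ 437.5 -155.7    5. ]]
valve pivot [[ 593.5 -374.9   38. ]]
[[ 593.5 -374.9   38. ]]
[[ 557.7 -401.2   38. ]]
coupA ends [[618.6 360.7  13. ]
 [541.6 361.1  13. ]]
coupB ends [[ 407.1 -353.    13. ]
 [ 454.3 -408.    13. ]]
10 rows: [50.51  0.9 ] dz 5.03 turn -0.563 | pos [ 132.5 -584.7  230.3] rpy [-179.9   -0.    12.8] gap 85.1 t 0.1
```

>>> apply_moves:
  steps:
    - [1, 42, 0.5, 3.8, 0, 0, -0.6]
    - [1, 42, 0.5, 3.8, 0, 0, -0.6]
    - [1, 42, 0.5, 3.8, 0, 0, -0.6]
    - [1, 42, 0.5, 3.8, 0, 0, -0.6]
    - [1, 42, 0.5, 3.8, 0, 0, -0.6]
    - [1, 42, 0.5, 3.8, 0, 0, -0.6]
    - [1, 42, 0.5, 3.8, 0, 0, -0.6]
    - [1, 42, 0.5, 3.8, 0, 0, -0.6]
  squeeze: 40

```text
time: 0.9
tool_pos: [441.9, -455.9, 200.1]
tcp_rot: [-180.0, 0.0, 36.9]
ft_force: [1.2, 0.5, 0.3]
finger_gap: 85.4
grip_force: 0.0
```

```bash
python3 - <<'E'
from h import *
plan((592,-376,200),5,40)
plan((592,-376,200),8,40)
E
```

```text
5 rows: [33.48  5.97] dz 0.03 turn -0.124 | pos [ 441.9 -455.9  200.1] rpy [-180.     0.    36.9] gap 85.4 t 0.9
8 rows: [20.92  3.78] dz 0.02 turn -0.078 | pos [ 441.9 -455.9  200.1] rpy [-180.     0.    36.9] gap 85.4 t 0.9
```

>>> apply_moves:
  steps:
    - [1, 33, 6, 0, 0, 0, -0.1]
    - [1, 33, 6, 0, 0, 0, -0.1]
    - [1, 33, 6, 0, 0, 0, -0.1]
    - [1, 33, 6, 0, 0, 0, -0.1]
    - [1, 33, 6, 0, 0, 0, -0.1]
    - [1, 0, 0, 0, 0, 0, 0]
    - [1, 0, 0, 0, 0, 0, 0]
    - [1, 0, 0, 0, 0, 0, 0]

```text
time: 1.7
tool_pos: [588.6, -380.1, 200.4]
tcp_rot: [-180.0, 0.0, 39.2]
ft_force: [-0.1, -0.0, 0.2]
finger_gap: 85.7
grip_force: 0.0
```

```bash
cat >> h.py <<'E'
def wsnap(name):
    from bench import r
    st=r.sense(); s=r.snapshot("wrist")
    from scipy.spatial.transform import Rotation as Ro
    T=np.eye(4); T[:3,:3]=Ro.from_euler("xyz",st["tcp_rot"],degrees=True).as_matrix(); T[:3,3]=st["tool_pos"]
    s["T"]=T@s["hand_eye"]; pickle.dump(s,open(name+".pkl","wb")); cv2.imwrite(f"pics/{name}.png",s["color"]); return s
def blobs(s,zmin=5,zmax=90,amin=300):
    C=cloud(s); Z=C[...,2]; m=(Z>zmin)&(Z<zmax)&(s["depth"]>0)
    nl,lab,st,cc=cv2.connectedComponentsWithStats(m.astype(np.uint8))
    for k in range(1,nl):
        if st[k,4]>amin:
            P=C[lab==k]; r=cv2.minAreaRect(P[:,:2].astype(np.float32))
            print("blob",st[k],"ztop %.1f"%np.percentile(P[:,2],98),np.round(r[0],1),np.round(r[1],1),round(r[2],1))
E
python3 - <<'E'
from h import *
s=wsnap("w1"); print(s["hand_eye"].round(2).tolist(),s["mtx"].tolist()); blobs(s); plan((592,-376,200),8,40)
E
```

```text
[[0.0, -0.96, -0.27, 69.84], [1.0, 0.0, -0.0, 0.03], [0.0, -0.27, 0.96, -143.21], [0.0, 0.0, 0.0, 1.0]] [[415.85511650253153, 0.0, 320.61792056692076], [0.0, 415.85511650253153, 236.87663184184507], [0.0, 0.0, 1.0]]
blob [   0    0  291  183 9896] ztop 42.8 [ 611.3 -193.9] [160.7 152.1] 1.4
blob [ 509    0  131  129 9803] ztop 15.0 [ 789.1 -459. ] [ 66.4 131.8] 4.8
blob [ 43  43  61  46 336] ztop 6.5 [ 556.7 -163.8] [22.6 42.2] 11.2
blob [   0  143   28   64 1277] ztop 14.9 [ 450.2 -171.2] [52.1 20.8] 28.3
blob [ 307  148   32  116 2451] ztop 41.3 [ 593.6 -377.5] [86.3 23.9] 37.2
blob [ 197  323   56   35 1625] ztop 27.3 [ 444.9 -388.6] [27.1 45. ] 45.7
blob [565 366  75  23 808] ztop 22.7 [ 629.4 -674.2] [ 9.  64.1] 47.3
8 rows: [ 0.69 -0.14] dz 0.07 turn -0.02 | pos [ 588.5 -380.4  200.6] rpy [-180.     0.    39.2] gap 85.7 t 1.75
```

View pics/w1.png

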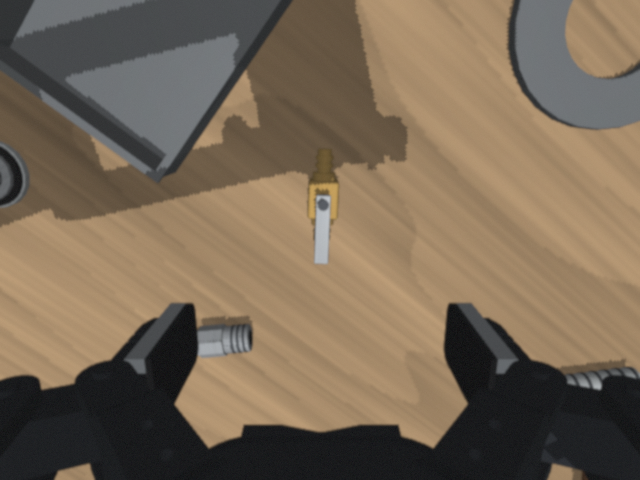

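The wrist view shows the valve block spanning columns 308–339 and rows 178–218. The lever screw is at (323,204) and the lever tip at (321,263). There is only a small yaw offset.

```bash
python3 - <<'E'
from h import *
s=pickle.load(open("w1.pkl","rb"))
a,b=ray(s,[(322.5,204),(321.2,263)],38); print(a.round(1),b.round(1),np.degrees(np.arctan2(*(a-b)[1::-1])))
print(ray(s,[(308,198),(339,198),(323,178),(323,150)],24).round(1))
plan((*a[:2],60),8,38); plan((*a[:2],5),8,38)
E
```

```text
[ 596.6 -375.    38. ] [ 560.  -403.8   38. ] 38.06482965416319
[[ 591.1 -365.1   24. ]
 [ 606.3 -383.8   24. ]
 [ 610.5 -364.3   24. ]
 [ 626.8 -350.9   24. ]]
8 rows: [1.21 0.12] dz 17.57 turn 0.03 | pos [ 588.5 -380.4  200.6] rpy [-180.     0.    39.2] gap 85.7 t 1.75
8 rows: [1.21 0.12] dz 24.45 turn 0.03 | pos [ 588.5 -380.4  200.6] rpy [-180.     0.    39.2] gap 85.7 t 1.75
```

>>> apply_moves:
  steps:
    - [1, 1.4, 0.1, 28, 0, 0, 0.2]
    - [1, 1.4, 0.1, 28, 0, 0, 0]
    - [1, 1.4, 0.1, 28, 0, 0, 0]
    - [1, 1.4, 0.1, 28, 0, 0, 0]
    - [1, 1.4, 0.1, 28, 0, 0, 0]
    - [1, 1.4, 0.1, 28, 0, 0, 0]
    - [1, 1.4, 0.1, 28, 0, 0, 0]
    - [1, 1, 0, 0, 0, 0, 0]

```text
time: 2.55
tool_pos: [594.1, -372.0, -0.6]
tcp_rot: [-179.5, 0.1, 38.2]
ft_force: [-0.2, 1.0, -1.3]
finger_gap: 85.6
grip_force: 0.0
```

>>> apply_moves:
  steps:
    - [-1, 0, 0, 0, 0, 0, 0]
    - [-1, 0, 0, 0, 0, 0, 0]
    - [-1, 0, 0, 0, 0, 0, 0]
    - [-1, 0, 0, 0, 0, 0, 0]
    - [-1, 0, 0, 0, 0, 0, 0]
    - [-1, 0, 0, 0, 0, 0, 0]
    - [-1, 0, 0, 0, 0, 0, 0]
    - [-1, 0, 0, 0, 0, 0, 0]

```text
time: 3.35
tool_pos: [599.3, -374.3, 6.8]
tcp_rot: [179.9, -0.0, 38.3]
ft_force: [-1.0, 0.2, 6.3]
finger_gap: 23.1
grip_force: 40.5
```

>>> apply_moves:
  steps:
    - [-1, 0, 0, 5, 0, 0, 0]
    - [-1, 0, 0, -20, 0, 0, 0]
    - [-1, 0, 0, -30, 0, 0, 0]
    - [-1, 0, 0, -30, 0, 0, 0]
    - [-1, 0, 0, -25, 0, 0, 0]
    - [-1, 0, 0, 0, 0, 0, 0]
    - [-1, 0, 0, 0, 0, 0, 0]
    - [-1, 0, 0, 0, 0, 0, 0]

```text
time: 4.15
tool_pos: [597.3, -372.8, 102.8]
tcp_rot: [-179.8, 0.0, 38.3]
ft_force: [-0.3, 0.5, -1.7]
finger_gap: 22.9
grip_force: 39.8
```

```bash
python3 - <<'E'
from h import *
plan((597,8,105),12,0.6)
plan((597,8,105),14,0.6)
E
```

```text
12 rows: [ 11.55 -30.17] dz -0.19 turn 0.628 | pos [ 597.3 -372.8  102.8] rpy [-179.8    0.    38.3] gap 22.9 t 4.15
14 rows: [  9.8 -25.9] dz -0.16 turn 0.538 | pos [ 597.3 -372.8  102.8] rpy [-179.8    0.    38.3] gap 22.9 t 4.15
```

>>> apply_moves:
  steps:
    - [-1, 11.5, -30.2, 0, 0, 0, 0.63]
    - [-1, 11.5, -30.2, 0, 0, 0, 0.63]
    - [-1, 11.5, -30.2, 0, 0, 0, 0.63]
    - [-1, 11.5, -30.2, 0, 0, 0, 0.63]
    - [-1, 11.5, -30.2, 0, 0, 0, 0.63]
    - [-1, 11.5, -30.2, 0, 0, 0, 0.63]
    - [-1, 11.5, -30.2, 0, 0, 0, 0.63]
    - [-1, 11.5, -30.2, 0, 0, 0, 0.63]

```text
time: 4.95
tool_pos: [568.1, -117.0, 102.7]
tcp_rot: [-179.9, 0.2, 12.9]
ft_force: [0.6, 0.1, -0.5]
finger_gap: 23.3
grip_force: 39.8
```

>>> apply_moves:
  steps:
    - [-1, 11.5, -30.2, 0, 0, 0, 0.63]
    - [-1, 11.5, -30.2, 0, 0, 0, 0.63]
    - [-1, 11.5, -30.2, 0, 0, 0, 0.63]
    - [-1, 11.5, -30.2, 0, 0, 0, 0.63]
    - [-1, 0, 0, 0, 0, 0, 0]
    - [-1, 0, 0, 0, 0, 0, 0]
    - [-1, 0, 0, 0, 0, 0, 0]
    - [-1, 0, 0, 0, 0, 0, 0]

```text
time: 5.75
tool_pos: [597.1, 6.2, 104.2]
tcp_rot: [180.0, 0.1, 0.4]
ft_force: [-0.3, -0.4, -2.2]
finger_gap: 23.7
grip_force: 39.9
```

```bash
python3 - <<'E'
from h import *
from bench import r
plan((597,8,12),8,0.6); print(r.sense()["ft_force"],r.sense()["grip_force"])
s=wsnap("w2")
E
```

```text
8 rows: [-0.01 -0.22] dz 11.53 turn -0.005 | pos [597.1   6.2 104.2] rpy [1.8e+02 1.0e-01 4.0e-01] gap 23.7 t 5.75
[-0.26473282 -0.43459225 -2.21000488] 39.91025626659393
```

View pics/w2.png

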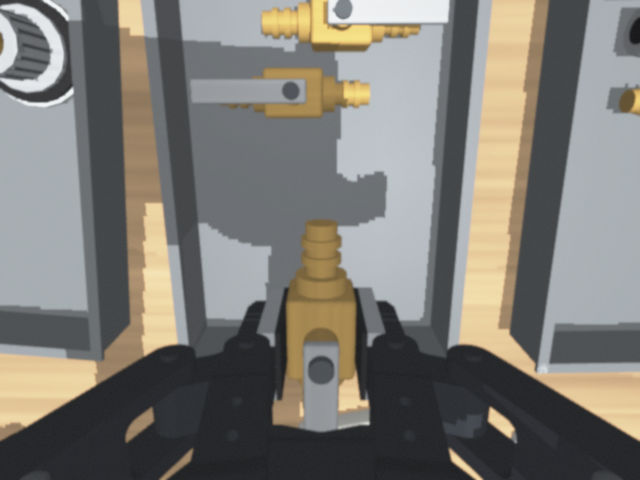

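The valve is held square at columns 287–355, over the empty near half of its bin (floor columns ~195–440). I'll lower it.

>>> apply_moves:
  steps:
    - [-1, 0, 0, 20, 0, 0, 0]
    - [-1, 0, 0, 20, 0, 0, 0]
    - [-1, 0, 0, 20, 0, 0, 0]
    - [-1, 0, 0, 15, 0, 0, 0]
    - [-1, 0, 0, 8, 0, 0, 0]
    - [-1, 0, 0, 4, 0, 0, 0]
    - [-1, 0, 0, 2, 0, 0, 0]
    - [-1, 0, 0, 2, 0, 0, 0]

```text
time: 6.6
tool_pos: [598.5, 7.2, 14.7]
tcp_rot: [180.0, -0.1, 0.5]
ft_force: [0.1, -0.4, -1.5]
finger_gap: 22.8
grip_force: 39.9
```

>>> apply_moves:
  steps:
    - [-1, 0, 0, 1, 0, 0, 0]
    - [-1, 0, 0, 1, 0, 0, 0]
    - [-1, 0, 0, 0, 0, 0, 0]
    - [-1, 0, 0, 0, 0, 0, 0]
    - [-1, 0, 0, 0, 0, 0, 0]
    - [-1, 0, 0, 0, 0, 0, 0]
    - [-1, 0, 0, 0, 0, 0, 0]
    - [-1, 0, 0, 0, 0, 0, 0]

```text
time: 7.4
tool_pos: [597.7, 7.3, 11.9]
tcp_rot: [180.0, -0.0, 0.5]
ft_force: [-0.4, 0.7, -1.0]
finger_gap: 22.9
grip_force: 39.9
```

>>> apply_moves:
  steps:
    - [-1, 0, 0, 1, 0, 0, 0]
    - [-1, 0, 0, 1, 0, 0, 0]
    - [-1, 0, 0, 0, 0, 0, 0]
    - [-0.3, 0, 0, 0, 0, 0, 0]
    - [0, 0, 0, 0, 0, 0, 0]
    - [0, 0, 0, 0, 0, 0, 0]
    - [0, 0, 0, 0, 0, 0, 0]
    - [0, 0, 0, 0, 0, 0, 0]

```text
time: 8.2
tool_pos: [597.7, 7.3, 9.8]
tcp_rot: [-180.0, 0.0, 0.5]
ft_force: [-0.0, 0.4, 0.4]
finger_gap: 42.6
grip_force: 0.0
```

>>> apply_moves:
  steps:
    - [0, 0, 0, -20, 0, 0, 0]
    - [0, 0, 0, -40, 0, 0, 0]
    - [1, 0, 0, -40, 0, 0, 0]
    - [1, 0, 0, -20, 0, 0, -1]
    - [1, 0, 0, 0, 0, 0, -1]
    - [1, 0, 0, 0, 0, 0, -1]
    - [1, 0, 0, 0, 0, 0, -1]
    - [1, 0, 0, 0, 0, 0, -1]

```text
time: 9.0
tool_pos: [597.7, 7.3, 129.9]
tcp_rot: [-180.0, -0.0, 25.7]
ft_force: [0.0, 0.1, -0.7]
finger_gap: 86.0
grip_force: 0.0
```

```bash
python3 - <<'E'
from h import *
plan((438,-156,125),13,85)
E
```

```text
13 rows: [-18.22  -2.37] dz 0.38 turn -0.913 | pos [597.7   7.3 129.9] rpy [-180.    -0.    25.7] gap 86.0 t 9.0
```

>>> apply_moves:
  steps:
    - [1, -18.2, -2.4, 0, 0, 0, -0.91]
    - [1, -18.2, -2.4, 0, 0, 0, -0.91]
    - [1, -18.2, -2.4, 0, 0, 0, -0.91]
    - [1, -18.2, -2.4, 0, 0, 0, -0.91]
    - [1, -18.2, -2.4, 0, 0, 0, -0.91]
    - [1, -18.2, -2.4, 0, 0, 0, -0.91]
    - [1, -18.2, -2.4, 0, 0, 0, -0.91]
    - [1, -18.2, -2.4, 0, 0, 0, -0.91]

```text
time: 9.8
tool_pos: [477.2, -73.6, 129.9]
tcp_rot: [180.0, -0.0, 62.1]
ft_force: [0.4, -0.4, -0.1]
finger_gap: 85.4
grip_force: 0.0
```

>>> apply_moves:
  steps:
    - [1, -18.2, -2.4, 0, 0, 0, -0.91]
    - [1, -18.2, -2.4, 0, 0, 0, -0.91]
    - [1, -18.2, -2.4, 0, 0, 0, -0.91]
    - [1, -18.2, -2.4, 0, 0, 0, -0.91]
    - [1, -18.2, -2.4, 0, 0, 0, -0.91]
    - [1, 0, 0, 0, 0, 0, 0]
    - [1, 0, 0, 0, 0, 0, 0]
    - [1, 0, 0, 0, 0, 0, 0]

```text
time: 10.6
tool_pos: [437.2, -154.2, 129.9]
tcp_rot: [180.0, -0.0, 84.5]
ft_force: [0.6, 0.2, -0.2]
finger_gap: 85.6
grip_force: 0.0
```

```bash
python3 - <<'E'
from h import *
s=wsnap("w3"); plan((438,-156,16),8,85)
blobs(s); C=cloud(s)
m=(C[...,2]>50)&(C[...,2]<75)&(np.hypot(C[...,0]-438,C[...,1]+156)<40); print(C[m].mean(0), m.sum())
E
```

```text
8 rows: [-0.22  0.12] dz 14.23 turn -0.01 | pos [ 437.2 -154.2  129.9] rpy [180.   -0.   84.6] gap 85.3 t 10.65
blob [ 249    0  118   60 4941] ztop 18.7 [443.7 -26.6] [60.  32.2] 12.5
blob [ 467    0  173   76 4460] ztop 42.8 [583.4 -47.7] [101.5  43. ] 0.5
blob [ 460  138  180  181 7099] ztop 42.7 [ 586. -172.] [116.6 116.6] 1.0
blob [ 283  188   84   81 5282] ztop 62.8 [ 440.7 -154.6] [54.8 55.3] 87.2
blob [ 527  343  113   46 2752] ztop 41.1 [ 618.5 -262.5] [79.8  8.5] 4.8
[ 441.02737564 -153.5840699    60.36616796] 616
```

View pics/w3.png

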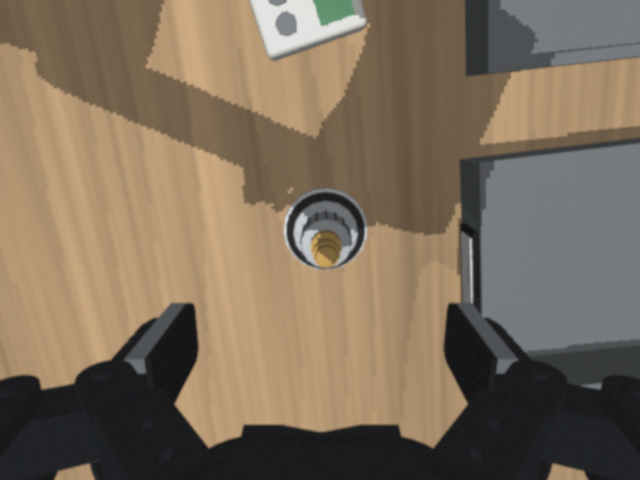

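The port is at pixel (326,230), within 4 mm of the tool axis, and the collar is free on both sides. I'll descend.

>>> apply_moves:
  steps:
    - [1, 0, 3.5, 20, 0, 0, 0]
    - [1, 0, 0, 20, 0, 0, 0]
    - [1, 0, 0, 20, 0, 0, 0]
    - [1, 0, 0, 20, 0, 0, 0]
    - [1, 0, 0, 18, 0, 0, 0]
    - [1, 0, 0, 10, 0, 0, 0]
    - [1, 0, 0, 5, 0, 0, 0]
    - [0, 0, 0, 0, 0, 0, 0]

```text
time: 11.45
tool_pos: [440.4, -154.8, 16.6]
tcp_rot: [-180.0, -0.0, 84.6]
ft_force: [-0.5, -0.4, -0.2]
finger_gap: 73.4
grip_force: 0.0
```

>>> apply_moves:
  steps:
    - [-1, 0, 0, 0, 0, 0, 0]
    - [-1, 0, 0, 0, 0, 0, 0]
    - [-1, 0, 0, 0, 0, 0, 0]
    - [-1, 0, 0, 0, 0, 0, 0]
    - [-1, 0, 0, 0, 0, 0, 0]
    - [-1, 0, 0, 0, 0, 0, 0]
    - [-1, 0, 0, 0, 0, 0, 0]
    - [-1, 0, 0, 0, 0, 0, 0]
  squeeze: 50

```text
time: 12.25
tool_pos: [441.4, -155.6, 18.0]
tcp_rot: [179.9, 0.0, 84.6]
ft_force: [-0.8, 1.1, 6.5]
finger_gap: 28.4
grip_force: 49.5
```

>>> apply_moves:
  steps:
    - [-1, 0, 0, -15, 0, 0, 0]
    - [-1, 0, 0, -30, 0, 0, 0]
    - [-1, 0, 0, -30, 0, 0, 0]
    - [-1, 0, 0, -20, 0, 0, 0]
    - [-1, 0, 0, 0, 0, 0, 0]
    - [-1, 0, 0, 0, 0, 0, 0]
    - [-1, 0, 0, 0, 0, 0, 0]
    - [-1, 0, 0, 0, 0, 0, 0]

```text
time: 13.05
tool_pos: [439.4, -154.6, 110.1]
tcp_rot: [-179.8, -0.1, 84.6]
ft_force: [-0.7, 0.3, -2.2]
finger_gap: 28.2
grip_force: 49.7
```

```bash
python3 - <<'E'
from h import *
plan((593.2,166,115),12,85.2)
E
```

```text
12 rows: [27.76 10.39] dz -0.41 turn -0.01 | pos [ 439.4 -154.6  110.1] rpy [-1.798e+02 -1.000e-01  8.460e+01] gap 28.2 t 13.05
```

>>> apply_moves:
  steps:
    - [-1, 20, 7, 0, 0, 0, 0]
    - [-1, 30, 11, 0, 0, 0, 0]
    - [-1, 30, 11, 0, 0, 0, 0]
    - [-1, 30, 11, 0, 0, 0, 0]
    - [-1, 30, 11, 0, 0, 0, 0]
    - [-1, 30, 11, 0, 0, 0, 0]
    - [-1, 30, 11, 0, 0, 0, 0]
    - [-1, 30, 11, 0, 0, 0, 0]

```text
time: 13.85
tool_pos: [545.3, 67.2, 110.4]
tcp_rot: [-179.9, 0.0, 84.6]
ft_force: [-0.0, -0.3, -2.2]
finger_gap: 28.0
grip_force: 49.7
```

>>> apply_moves:
  steps:
    - [-1, 30, 11, 0, 0, 0, 0]
    - [-1, 30, 11, 0, 0, 0, 0]
    - [-1, 25, 10, 0, 0, 0, 0]
    - [-1, 18, 9, 0, 0, 0, 0]
    - [-1, 0, 0, 0, 0, 0, 0]
    - [-1, 0, 0, 0, 0, 0, 0]
    - [-1, 0, 0, 0, 0, 0, 0]
    - [-1, 0, 0, 0, 0, 0, 0]

```text
time: 14.65
tool_pos: [595.7, 163.7, 111.5]
tcp_rot: [-180.0, 0.0, 84.6]
ft_force: [-0.4, -0.2, -1.5]
finger_gap: 28.3
grip_force: 49.8
```

```bash
python3 - <<'E'
from h import *
plan((593.2,166,22),8,85.2)
s=wsnap("w4"); C=cloud(s); Z=C[...,2]
m=(Z>30)&(Z<50)&(C[...,1]>120); P=C[m]; r=cv2.minAreaRect(P[:,:2].astype(np.float32)); print(r)
E
```

```text
8 rows: [ 0.26 -0.34] dz 11.19 turn -0.016 | pos [595.7 163.7 111.5] rpy [-180.     0.    84.6] gap 28.3 t 14.65
((584.9201049804688, 203.94775390625), (156.7507781982422, 323.5458068847656), 85.28653717041016)
```

View pics/w4.png

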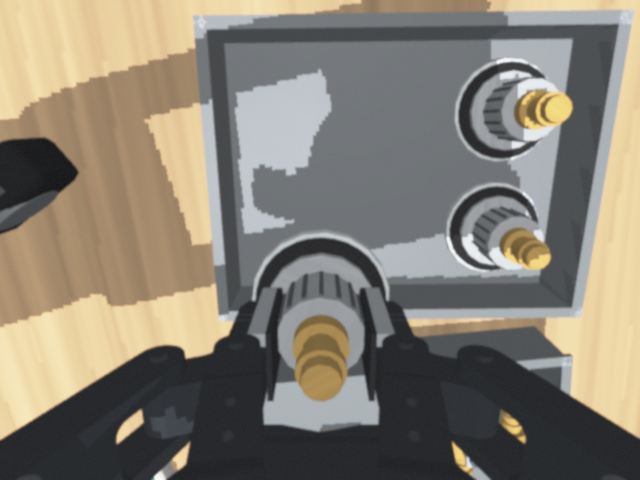

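The port hangs upright, and the bin rim corners are at (217,318), (578,316), (195,15) and (632,12). I'll check the bin pose from these corners.

```bash
python3 - <<'E'
from h import *
s=pickle.load(open("w4.pkl","rb")); P=ray(s,[(217,318),(578,316),(632,12),(195,15)],40); print(P.round(1),P.mean(0),np.degrees(np.arctan2(*(P[1]-P[0])[1::-1])),np.linalg.norm(P[1]-P[0]),np.linalg.norm(P[3]-P[0]))
E
```

```text
[[534.4 130.7  40. ]
 [738.1 112.6  40. ]
 [751.9 267.2  40. ]
 [549.3 285.3  40. ]] [643.43407198 198.97250623  40.        ] -5.066404263818204 204.5372527127546 155.30713459461637
```

>>> apply_moves:
  steps:
    - [-1, 4, 0, 20, 0, 0, 0]
    - [-1, 0, 0, 20, 0, 0, 0]
    - [-1, 0, 0, 20, 0, 0, 0]
    - [-1, 0, 0, 14, 0, 0, 0]
    - [-1, 0, 0, 6, 0, 0, 0]
    - [-1, 0, 0, 3, 0, 0, 0]
    - [-1, 0, 0, 2, 0, 0, 0]
    - [-1, 0, 0, 1, 0, 0, 0]

```text
time: 15.5
tool_pos: [597.3, 168.7, 26.8]
tcp_rot: [179.9, -0.0, 84.6]
ft_force: [0.2, -1.0, -1.8]
finger_gap: 28.1
grip_force: 49.8
```

>>> apply_moves:
  steps:
    - [-1, 0, 0, 1, 0, 0, 0]
    - [-1, 0, 0, 1, 0, 0, 0]
    - [-1, 0, 0, 0, 0, 0, 0]
    - [-1, 0, 0, 0, 0, 0, 0]
    - [-1, 0, 0, 0, 0, 0, 0]
    - [-1, 0, 0, 0, 0, 0, 0]
    - [-1, 0, 0, 0, 0, 0, 0]
    - [-1, 0, 0, 0, 0, 0, 0]

```text
time: 16.3
tool_pos: [596.6, 168.6, 23.9]
tcp_rot: [180.0, 0.0, 84.6]
ft_force: [0.1, 0.8, -2.3]
finger_gap: 28.5
grip_force: 49.8
```

>>> apply_moves:
  steps:
    - [-1, 0, 0, 1, 0, 0, 0]
    - [-1, 0, 0, 1, 0, 0, 0]
    - [-1, 0, 0, 0.5, 0, 0, 0]
    - [-1, 0, 0, 0.5, 0, 0, 0]
    - [-1, 0, 0, 0, 0, 0, 0]
    - [-1, 0, 0, 0, 0, 0, 0]
    - [-1, 0, 0, 0, 0, 0, 0]
    - [-1, 0, 0, 0, 0, 0, 0]

```text
time: 17.1
tool_pos: [596.7, 168.6, 22.0]
tcp_rot: [180.0, 0.0, 84.6]
ft_force: [-4.9, -2.2, 9.1]
finger_gap: 28.5
grip_force: 51.0
```

Floor contact at z≈22. I'll release with a partial opening, then lift.

>>> apply_moves:
  steps:
    - [-0.2, 0, 0, 0, 0, 0, 0]
    - [0.1, 0, 0, 0, 0, 0, 0]
    - [0.1, 0, 0, 0, 0, 0, 0]
    - [0.1, 0, 0, 0, 0, 0, 0]
    - [0.1, 0, 0, -20, 0, 0, 0]
    - [0.1, 0, 0, -35, 0, 0, 0]
    - [0.1, 0, 0, -35, 0, 0, 0]
    - [0.5, 0, 0, -20, 0, 0, 0]

```text
time: 17.9
tool_pos: [598.0, 168.9, 134.4]
tcp_rot: [179.8, -0.1, 84.6]
ft_force: [0.6, 0.7, 0.2]
finger_gap: 60.2
grip_force: 0.0
```

```bash
python3 - <<'E'
from h import *
plan((456,374,130),10,85)
E
```

```text
10 rows: [ 19.14 -16.01] dz 0.44 turn -0.008 | pos [598.  168.9 134.4] rpy [ 1.798e+02 -1.000e-01  8.460e+01] gap 60.2 t 17.9
```

>>> apply_moves:
  steps:
    - [1, 24, -20, 0, 0, 0, 0]
    - [1, 24, -20, 0, 0, 0, 0]
    - [1, 24, -20, 0, 0, 0, 0]
    - [1, 24, -20, 0, 0, 0, 0]
    - [1, 24, -20, 0, 0, 0, 0]
    - [1, 24, -20, 0, 0, 0, 0]
    - [1, 24, -20, 0, 0, 0, 0]
    - [1, 23, -20, 0, 0, 0, 0]

```text
time: 18.7
tool_pos: [454.4, 374.8, 130.9]
tcp_rot: [180.0, -0.0, 84.6]
ft_force: [0.5, 0.3, -0.4]
finger_gap: 85.3
grip_force: 0.0
```

>>> apply_moves:
  steps:
    - [1, 0, 0, 0, 0, 0, 0]
    - [1, 0, 0, 0, 0, 0, 0]
    - [1, 0, 0, 0, 0, 0, 0]
    - [1, 0, 0, 0, 0, 0, 0]
    - [1, 0, 0, 0, 0, 0, 0]
    - [1, 0, 0, 0, 0, 0, 0]
    - [1, 0, 0, 0, 0, 0, 0]
    - [1, 0, 0, 0, 0, 0, 0]

```text
time: 19.5
tool_pos: [455.4, 373.6, 130.9]
tcp_rot: [180.0, 0.0, 84.6]
ft_force: [-0.2, 0.6, 1.1]
finger_gap: 85.4
grip_force: 0.0
```

```bash
python3 - <<'E'
from h import *
s=wsnap("w5"); blobs(s); plan((456,374,17),8,85)
E
```

```text
blob [ 281  183   84   82 5278] ztop 62.8 [457.6 376. ] [55.  55.3] 39.7
blob [ 455  209  125   45 4092] ztop 27.2 [582.4 362.6] [26.6 75.3] 89.9
blob [153 282  37  35 472] ztop 14.2 [347.4 329.7] [32. 13.] 51.6
blob [ 511  335  129   41 3770] ztop 42.2 [632.  261.7] [34.9 97. ] 84.9
blob [280 402  60  29 977] ztop 33.4 [434.4 230.6] [20.2 45.2] 83.3
8 rows: [0.05 0.08] dz 14.24 turn -0.01 | pos [455.3 373.7 130.9] rpy [180.   -0.   84.6] gap 85.5 t 19.55
```

>>> apply_moves:
  steps:
    - [1, 2.2, 2.2, 20, 0, 0, 0]
    - [1, 0, 0, 20, 0, 0, 0]
    - [1, 0, 0, 20, 0, 0, 0]
    - [1, 0, 0, 20, 0, 0, 0]
    - [1, 0, 0, 18, 0, 0, 0]
    - [1, 0, 0, 10, 0, 0, 0]
    - [1, 0, 0, 6, 0, 0, 0]
    - [0, 0, 0, 0, 0, 0, 0]

```text
time: 20.35
tool_pos: [457.3, 375.6, 16.4]
tcp_rot: [-180.0, 0.0, 84.6]
ft_force: [0.1, 0.1, -0.1]
finger_gap: 73.3
grip_force: 0.0
```

>>> apply_moves:
  steps:
    - [-1, 0, 0, 0, 0, 0, 0]
    - [-1, 0, 0, 0, 0, 0, 0]
    - [-1, 0, 0, 0, 0, 0, 0]
    - [-1, 0, 0, 0, 0, 0, 0]
    - [-1, 0, 0, 0, 0, 0, 0]
    - [-1, 0, 0, 0, 0, 0, 0]
    - [-1, 0, 0, 0, 0, 0, 0]
    - [-1, 0, 0, 0, 0, 0, 0]

```text
time: 21.15
tool_pos: [458.4, 376.4, 18.2]
tcp_rot: [179.9, -0.1, 84.6]
ft_force: [-0.1, 0.1, 5.4]
finger_gap: 28.3
grip_force: 50.1
```

>>> apply_moves:
  steps:
    - [-1, 0, 0, -15, 0, 0, 0]
    - [-1, 0, 0, -30, 0, 0, 0]
    - [-1, 0, 0, -30, 0, 0, 0]
    - [-1, 0, 0, -20, 0, 0, 0]
    - [-1, 0, 0, 0, 0, 0, 0]
    - [-1, 0, 0, 0, 0, 0, 0]
    - [-1, 0, 0, 0, 0, 0, 0]
    - [-1, 0, 0, 0, 0, 0, 0]

```text
time: 21.95
tool_pos: [456.5, 375.0, 109.9]
tcp_rot: [-179.9, 0.1, 84.6]
ft_force: [0.5, -1.3, -2.0]
finger_gap: 28.3
grip_force: 49.6
```

```bash
python3 - <<'E'
from h import *
plan((599,237,110),8,85)
E
```

```text
8 rows: [-15.56  19.31] dz -0.01 turn -0.01 | pos [456.5 375.  109.9] rpy [-1.799e+02  1.000e-01  8.460e+01] gap 28.3 t 21.95
```

>>> apply_moves:
  steps:
    - [-1, -10, 12.5, 0, 0, 0, 0]
    - [-1, -20, 25, 0, 0, 0, 0]
    - [-1, -25, 32, 0, 0, 0, 0]
    - [-1, -25, 32, 0, 0, 0, 0]
    - [-1, -22, 28, 0, 0, 0, 0]
    - [-1, -15, 18, 0, 0, 0, 0]
    - [-1, -7, 7.5, 0, 0, 0, 0]
    - [-1, 0, 0, 0, 0, 0, 0]

```text
time: 22.75
tool_pos: [600.8, 236.2, 111.1]
tcp_rot: [-179.9, 0.0, 84.5]
ft_force: [-0.3, -0.3, -1.9]
finger_gap: 28.2
grip_force: 49.7
```

>>> apply_moves:
  steps:
    - [-1, 0, 0, 0, 0, 0, 0]
    - [-1, 0, 0, 0, 0, 0, 0]
    - [-1, 0, 0, 20, 0, 0, 0]
    - [-1, 0, 0, 20, 0, 0, 0]
    - [-1, 0, 0, 15, 0, 0, 0]
    - [-1, 0, 0, 10, 0, 0, 0]
    - [-1, 0, 0, 0, 0, 0, 0]
    - [-1, 0, 0, 0, 0, 0, 0]

```text
time: 23.55
tool_pos: [600.4, 238.1, 47.3]
tcp_rot: [180.0, -0.0, 84.6]
ft_force: [-0.4, 0.1, -1.8]
finger_gap: 28.1
grip_force: 49.7
```

```bash
python3 - <<'E'
from h import *
plan((600,237.5,22),8,85)
E
```

```text
8 rows: [-0.08 -0.04] dz 3.16 turn -0.009 | pos [600.4 238.1  47.3] rpy [180.   -0.   84.6] gap 28.1 t 23.55
```

>>> apply_moves:
  steps:
    - [-1, 0, 0, 10, 0, 0, 0]
    - [-1, 0, 0, 6, 0, 0, 0]
    - [-1, 0, 0, 4, 0, 0, 0]
    - [-1, 0, 0, 2, 0, 0, 0]
    - [-1, 0, 0, 1, 0, 0, 0]
    - [-1, 0, 0, 0, 0, 0, 0]
    - [-1, 0, 0, 0, 0, 0, 0]
    - [-1, 0, 0, 0, 0, 0, 0]

```text
time: 24.35
tool_pos: [600.5, 237.8, 24.2]
tcp_rot: [180.0, -0.0, 84.6]
ft_force: [0.3, 0.6, -1.6]
finger_gap: 28.2
grip_force: 49.7
```

>>> apply_moves:
  steps:
    - [-1, 0, 0, 1, 0, 0, 0]
    - [-1, 0, 0, 1, 0, 0, 0]
    - [-1, 0, 0, 0, 0, 0, 0]
    - [-1, 0, 0, 0, 0, 0, 0]
    - [-1, 0, 0, 0, 0, 0, 0]
    - [-1, 0, 0, 0, 0, 0, 0]
    - [-1, 0, 0, 0, 0, 0, 0]
    - [-1, 0, 0, 0, 0, 0, 0]

```text
time: 25.15
tool_pos: [600.4, 237.8, 22.2]
tcp_rot: [180.0, -0.0, 84.6]
ft_force: [-2.4, -1.4, 4.9]
finger_gap: 28.3
grip_force: 50.2
```

>>> apply_moves:
  steps:
    - [-0.2, 0, 0, 0, 0, 0, 0]
    - [0.1, 0, 0, 0, 0, 0, 0]
    - [0.1, 0, 0, 0, 0, 0, 0]
    - [0.1, 0, 0, 0, 0, 0, 0]
    - [0.1, 0, 0, -20, 0, 0, 0]
    - [0.1, 0, 0, -35, 0, 0, 0]
    - [0.1, 0, 0, -35, 0, 0, 0]
    - [0.5, 0, 0, -20, 0, 0, 0]

```text
time: 25.95
tool_pos: [601.7, 238.2, 135.5]
tcp_rot: [179.8, -0.1, 84.6]
ft_force: [-0.2, 0.6, 0.8]
finger_gap: 59.9
grip_force: 0.0
```

```bash
python3 - <<'E'
from h import *
plan((576,362,130),18,-0.5)
E
```

```text
18 rows: [ 4.17 -6.49] dz 0.31 turn 0.946 | pos [601.7 238.2 135.5] rpy [ 1.798e+02 -1.000e-01  8.460e+01] gap 59.9 t 25.95
```

>>> apply_moves:
  steps:
    - [1, 4.2, -6.5, 0, 0, 0, 0.95]
    - [1, 4.2, -6.5, 0, 0, 0, 0.95]
    - [1, 4.2, -6.5, 0, 0, 0, 0.95]
    - [1, 4.2, -6.5, 0, 0, 0, 0.95]
    - [1, 4.2, -6.5, 0, 0, 0, 0.95]
    - [1, 4.2, -6.5, 0, 0, 0, 0.95]
    - [1, 4.2, -6.5, 0, 0, 0, 0.95]
    - [1, 4.2, -6.5, 0, 0, 0, 0.95]

```text
time: 26.75
tool_pos: [565.1, 287.8, 131.8]
tcp_rot: [-180.0, 0.0, 46.4]
ft_force: [0.7, -0.5, -0.3]
finger_gap: 85.0
grip_force: 0.0
```

>>> apply_moves:
  steps:
    - [1, 4.2, -6.5, 0, 0, 0, 0.95]
    - [1, 4.2, -6.5, 0, 0, 0, 0.95]
    - [1, 4.2, -6.5, 0, 0, 0, 0.95]
    - [1, 4.2, -6.5, 0, 0, 0, 0.95]
    - [1, 4.2, -6.5, 0, 0, 0, 0.95]
    - [1, 4.2, -6.5, 0, 0, 0, 0.95]
    - [1, 4.2, -6.5, 0, 0, 0, 0.95]
    - [1, 4.2, -6.5, 0, 0, 0, 0.95]

```text
time: 27.55
tool_pos: [568.3, 348.6, 131.8]
tcp_rot: [180.0, 0.0, 8.4]
ft_force: [-0.2, -0.2, 0.6]
finger_gap: 85.5
grip_force: 0.0
```

>>> apply_moves:
  steps:
    - [1, 4.2, -6.5, 0, 0, 0, 0.95]
    - [1, 4.2, -6.5, 0, 0, 0, 0.95]
    - [1, 0, 0, 0, 0, 0, 0]
    - [1, 0, 0, 0, 0, 0, 0]
    - [1, 0, 0, 0, 0, 0, 0]
    - [1, 0, 0, 0, 0, 0, 0]
    - [1, 0, 0, 0, 0, 0, 0]
    - [1, 0, 0, 0, 0, 0, 0]

```text
time: 28.35
tool_pos: [575.3, 361.9, 132.0]
tcp_rot: [-180.0, -0.0, -0.9]
ft_force: [0.0, 0.2, 0.4]
finger_gap: 85.6
grip_force: 0.0
```

```bash
python3 - <<'E'
from h import *
s=wsnap("w6"); blobs(s); plan((576,362,5),8,-0.5)
E
```

```text
blob [  438     0   202   296 29112] ztop 61.6 [625.7 208.7] [141.2 167. ] 85.4
blob [ 609    0   31   64 1324] ztop 14.7 [691.  182.6] [38.6 13.1] 19.8
blob [ 301  161   42  119 3719] ztop 27.3 [583.1 362.3] [25.9 74.2] 88.4
8 rows: [ 0.09 -0.01] dz 15.87 turn -0.009 | pos [575.3 361.9 132. ] rpy [-180.    -0.    -0.9] gap 85.6 t 28.4
```

View pics/w6.png

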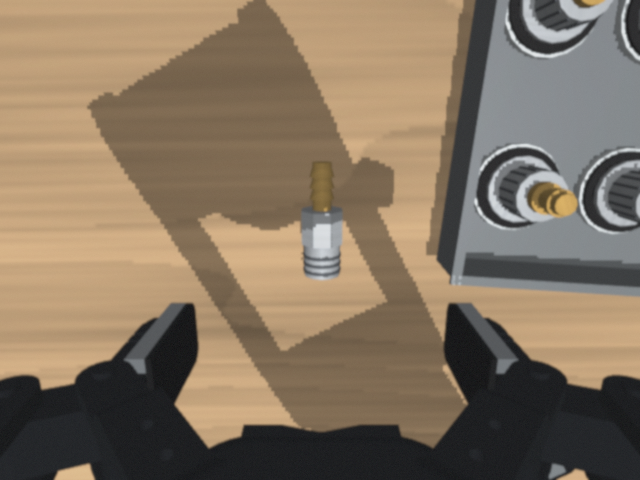

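Coupling A is centred at column 322, with its body at rows 207–248. Both ports stand upright in their bin. I'll descend and grip.

>>> apply_moves:
  steps:
    - [1, 3.8, 0, 20, 0, 0, 0.1]
    - [1, 0, 0, 25, 0, 0, 0]
    - [1, 0, 0, 25, 0, 0, 0]
    - [1, 0, 0, 25, 0, 0, 0]
    - [1, 0, 0, 16, 0, 0, 0]
    - [1, 0, 0, 10, 0, 0, 0]
    - [1, 0, 0, 6, 0, 0, 0]
    - [0, 0, 0, 0, 0, 0, 0]
  squeeze: 40

```text
time: 29.2
tool_pos: [579.0, 362.0, 4.7]
tcp_rot: [180.0, 0.0, -1.4]
ft_force: [0.1, 0.3, 0.1]
finger_gap: 73.0
grip_force: 0.0
```

>>> apply_moves:
  steps:
    - [-1, 0, 0, 0, 0, 0, 0]
    - [-1, 0, 0, 0, 0, 0, 0]
    - [-1, 0, 0, 0, 0, 0, 0]
    - [-1, 0, 0, 0, 0, 0, 0]
    - [-1, 0, 0, 0, 0, 0, 0]
    - [-1, 0, 0, 0, 0, 0, 0]
    - [-1, 0, 0, 0, 0, 0, 0]
    - [-1, 0, 0, 0, 0, 0, 0]

```text
time: 30.0
tool_pos: [579.8, 362.4, 6.1]
tcp_rot: [-179.9, -0.1, -1.4]
ft_force: [0.0, 0.0, 5.7]
finger_gap: 24.8
grip_force: 40.3
```

>>> apply_moves:
  steps:
    - [-1, 0, 0, -15, 0, 0, 0]
    - [-1, 0, 0, -30, 0, 0, 0]
    - [-1, 0, 0, -35, 0, 0, 0]
    - [-1, 0, 0, -30, 0, 0, 0]
    - [-1, 0, 0, -20, 0, 0, 0]
    - [-1, 0, 0, 0, 0, 0, 0]
    - [-1, 0, 0, 0, 0, 0, 0]
    - [-1, 0, 0, 0, 0, 0, 0]

```text
time: 30.8
tool_pos: [577.9, 361.3, 132.6]
tcp_rot: [179.9, 0.2, -1.4]
ft_force: [0.4, -0.6, -2.5]
finger_gap: 24.6
grip_force: 39.5
```

```bash
python3 - <<'E'
from h import *
plan((590,-160,130),16,1.2)
E
```

```text
16 rows: [ 0.86 32.58] dz 0.16 turn -0.032 | pos [577.9 361.3 132.6] rpy [179.9   0.2  -1.4] gap 24.6 t 30.8
```

>>> apply_moves:
  steps:
    - [-1, 1, 20, 0, 0, 0, -0.1]
    - [-1, 1, 36, 0, 0, 0, -0.1]
    - [-1, 1, 36, 0, 0, 0, -0.1]
    - [-1, 1, 36, 0, 0, 0, -0.1]
    - [-1, 1, 36, 0, 0, 0, -0.1]
    - [-1, 1, 36, 0, 0, 0, 0]
    - [-1, 1, 36, 0, 0, 0, 0]
    - [-1, 1, 36, 0, 0, 0, 0]

```text
time: 31.6
tool_pos: [586.9, 88.6, 132.6]
tcp_rot: [180.0, 0.2, 1.1]
ft_force: [0.7, 0.1, -0.8]
finger_gap: 25.0
grip_force: 39.6
```

>>> apply_moves:
  steps:
    - [-1, 1, 36, 0, 0, 0, 0]
    - [-1, 1, 36, 0, 0, 0, 0]
    - [-1, 1, 36, 0, 0, 0, 0]
    - [-1, 1, 36, 0, 0, 0, 0]
    - [-1, 1, 36, 0, 0, 0, 0]
    - [-1, 1, 36, 0, 0, 0, 0]
    - [-1, 0, 25, 0, 0, 0, 0]
    - [-1, 0, 10, 0, 0, 0, 0]

```text
time: 32.4
tool_pos: [597.8, -163.0, 132.7]
tcp_rot: [-180.0, 0.2, 1.0]
ft_force: [0.8, 0.4, -1.8]
finger_gap: 25.0
grip_force: 39.6
```

>>> apply_moves:
  steps:
    - [-1, 0, 0, 0, 0, 0, 0]
    - [-1, 0, 0, 0, 0, 0, 0]
    - [-1, 0, 0, 0, 0, 0, 0]
    - [-1, 0, 0, 0, 0, 0, 0]
    - [-1, 0, 0, 0, 0, 0, 0]
    - [-1, 0, 0, 0, 0, 0, 0]
    - [-1, 0, 0, 0, 0, 0, 0]
    - [-1, 0, 0, 0, 0, 0, 0]

```text
time: 33.2
tool_pos: [599.3, -160.7, 134.9]
tcp_rot: [180.0, -0.0, 1.1]
ft_force: [0.9, -0.6, -2.0]
finger_gap: 24.8
grip_force: 39.6
```

```bash
python3 - <<'E'
from h import *
plan((588.4,-161.3,11),8,1.2)
s=wsnap("w7")
E
```

```text
8 rows: [-1.36  0.05] dz 15.49 turn -0.002 | pos [ 599.3 -160.7  134.9] rpy [180.   -0.    1.1] gap 24.8 t 33.2
```

View pics/w7.png

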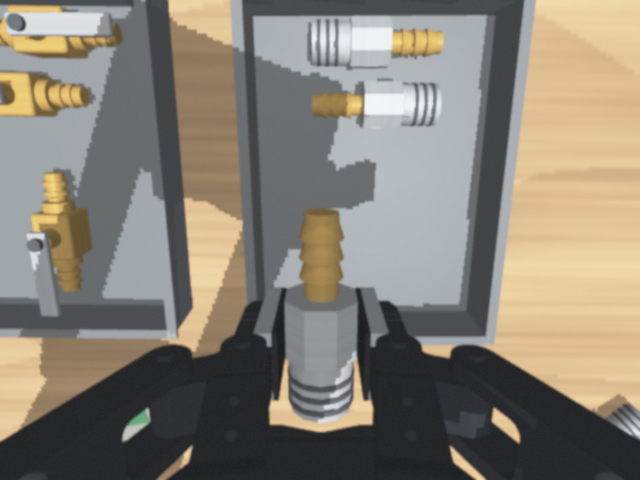

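The coupling is held straight with its tail at rows 210–300, and the valve lies on its bin floor at left. I'll check the wall clearance on the left rim, (238,60) to (246,250).

```bash
python3 - <<'E'
from h import *
s=pickle.load(open("w7.pkl","rb")); print(ray(s,[(235,60),(246,250),(531,30),(494,343)],40).round(1))
C=cloud(s);Z=C[...,2]
for v in(80,200):
    i=np.where((Z[v]>36)&(Z[v]<45))[0]; print(v,[(int(u),*C[v,u].round(0)) for u in i[::4]])
E
```

```text
[[ 698.6 -112.4   40. ]
 [ 592.8 -115.2   40. ]
 [ 716.2 -267.3   40. ]
 [ 533.5 -272.2   40. ]]
80 [(142, np.float64(688.0), np.float64(-63.0), np.float64(41.0)), (146, np.float64(688.0), np.float64(-65.0), np.float64(42.0)), (150, np.float64(688.0), np.float64(-67.0), np.float64(43.0)), (154, np.float64(688.0), np.float64(-68.0), np.float64(40.0)), (237, np.float64(688.0), np.float64(-114.0), np.float64(42.0)), (241, np.float64(689.0), np.float64(-116.0), np.float64(42.0)), (245, np.float64(689.0), np.float64(-118.0), np.float64(42.0)), (512, np.float64(692.0), np.float64(-262.0), np.float64(38.0)), (516, np.float64(691.0), np.float64(-262.0), np.float64(42.0)), (520, np.float64(691.0), np.float64(-265.0), np.float64(41.0)), (524, np.float64(692.0), np.float64(-267.0), np.float64(41.0))]
200 [(154, np.float64(623.0), np.float64(-63.0), np.float64(42.0)), (158, np.float64(623.0), np.float64(-66.0), np.float64(42.0)), (162, np.float64(622.0), np.float64(-68.0), np.float64(41.0)), (241, np.float64(624.0), np.float64(-113.0), np.float64(42.0)), (245, np.float64(624.0), np.float64(-116.0), np.float64(42.0)), (249, np.float64(624.0), np.float64(-118.0), np.float64(42.0)), (497, np.float64(626.0), np.float64(-263.0), np.float64(37.0)), (501, np.float64(626.0), np.float64(-263.0), np.float64(41.0)), (505, np.float64(627.0), np.float64(-265.0), np.float64(42.0)), (509, np.float64(626.0), np.float64(-268.0), np.float64(41.0))]
```

>>> apply_moves:
  steps:
    - [-1, -5, 1, 25, 0, 0, 0]
    - [-1, -4.5, 0.5, 30, 0, 0, 0]
    - [-1, 0, 0, 25, 0, 0, 0]
    - [-1, 0, 0, 20, 0, 0, 0]
    - [-1, 0, 0, 11, 0, 0, 0]
    - [-1, 0, 0, 6, 0, 0, 0]
    - [-1, 0, 0, 3, 0, 0, 0]
    - [-1, 0, 0, 1, 0, 0, 0]

```text
time: 34.05
tool_pos: [590.5, -162.7, 14.6]
tcp_rot: [180.0, -0.1, 1.1]
ft_force: [0.0, -0.3, -1.2]
finger_gap: 24.7
grip_force: 39.6
```

>>> apply_moves:
  steps:
    - [-1, 0, 0, 1, 0, 0, 0]
    - [-1, 0, 0, 1, 0, 0, 0]
    - [-1, 0, 0, 0, 0, 0, 0]
    - [-1, 0, 0, 0, 0, 0, 0]
    - [-1, 0, 0, 0, 0, 0, 0]
    - [-1, 0, 0, 0, 0, 0, 0]
    - [-1, 0, 0, 0, 0, 0, 0]
    - [-1, 0, 0, 0, 0, 0, 0]

```text
time: 34.85
tool_pos: [589.8, -162.5, 11.9]
tcp_rot: [-180.0, 0.0, 1.1]
ft_force: [-0.3, -0.2, -1.0]
finger_gap: 24.9
grip_force: 39.6
```

>>> apply_moves:
  steps:
    - [-1, 0, 0, 1, 0, 0, 0]
    - [-1, 0, 0, 0.8, 0, 0, 0]
    - [-1, 0, 0, 0, 0, 0, 0]
    - [-1, 0, 0, 0, 0, 0, 0]
    - [-0.35, 0, 0, 0, 0, 0, 0]
    - [-0.1, 0, 0, 0, 0, 0, 0]
    - [-0.1, 0, 0, 0, 0, 0, 0]
    - [-0.1, 0, 0, 0, 0, 0, 0]

```text
time: 35.65
tool_pos: [589.9, -162.5, 10.1]
tcp_rot: [180.0, -0.0, 1.1]
ft_force: [-1.4, -0.1, -0.4]
finger_gap: 38.6
grip_force: 0.0
```

>>> apply_moves:
  steps:
    - [-0.1, 0, 0, -15, 0, 0, 0]
    - [-0.1, 0, 0, -35, 0, 0, 0]
    - [-0.1, 0, 0, -40, 0, 0, 0]
    - [1, 0, 0, -30, 0, 0, 0]
    - [1, 0, 0, 0, 0, 0, 1]
    - [1, 0, 0, 0, 0, 0, 1]
    - [1, 0, 0, 0, 0, 0, 1]
    - [1, 0, 0, 0, 0, 0, 1]

```text
time: 36.45
tool_pos: [590.1, -162.6, 131.6]
tcp_rot: [180.0, -0.1, -19.1]
ft_force: [-0.5, 0.7, -0.8]
finger_gap: 85.5
grip_force: 0.0
```

```bash
python3 - <<'E'
from h import *
plan((437,-384,130),8,-45.3)
E
```

```text
8 rows: [-2.43 33.85] dz 0.21 turn 0.655 | pos [ 590.1 -162.6  131.6] rpy [ 1.80e+02 -1.00e-01 -1.91e+01] gap 85.5 t 36.45
```

>>> apply_moves:
  steps:
    - [1, -2.4, 33.9, 0, 0, 0, 0.65]
    - [1, -2.4, 33.9, 0, 0, 0, 0.65]
    - [1, -2.4, 33.9, 0, 0, 0, 0.65]
    - [1, -2.4, 33.9, 0, 0, 0, 0.65]
    - [1, -2.4, 33.9, 0, 0, 0, 0.65]
    - [1, -2.4, 33.9, 0, 0, 0, 0.65]
    - [1, -2.4, 33.9, 0, 0, 0, 0.65]
    - [1, -2.4, 33.9, 0, 0, 0, 0.65]

```text
time: 37.25
tool_pos: [437.2, -386.5, 131.6]
tcp_rot: [180.0, -0.1, -45.0]
ft_force: [1.1, -0.1, 0.2]
finger_gap: 85.5
grip_force: 0.0
```

>>> apply_moves:
  steps:
    - [1, 0, 0, 0, 0, 0, 0]
    - [1, 0, 0, 0, 0, 0, 0]
    - [1, 0, 0, 0, 0, 0, 0]
    - [1, 0, 0, 0, 0, 0, 0]
    - [1, 0, 0, 0, 0, 0, 0]
    - [1, 0, 0, 0, 0, 0, 0]
    - [1, 0, 0, 0, 0, 0, 0]
    - [1, 0, 0, 0, 0, 0, 0]

```text
time: 38.05
tool_pos: [437.9, -385.0, 130.0]
tcp_rot: [-180.0, 0.0, -44.9]
ft_force: [-0.6, -0.3, 1.5]
finger_gap: 85.8
grip_force: 0.0
```

```bash
python3 - <<'E'
from h import *
s=wsnap("w8"); blobs(s); plan((437,-384,5),8,-45.3)
E
```

```text
blob [   0  164  100  201 7228] ztop 42.6 [ 568.4 -216.5] [ 78.8 111.7] 4.7
blob [ 300  183   41  116 3707] ztop 27.4 [ 433.7 -378.3] [25.8 75.3] 45.4
8 rows: [-0.17 -0.01] dz 15.63 turn 0.011 | pos [ 437.9 -385.   130. ] rpy [180.    0.  -44.9] gap 85.3 t 38.1
```

View pics/w8.png

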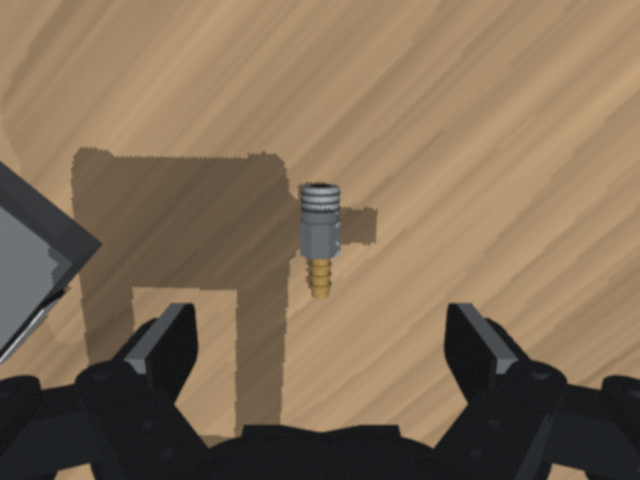

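Coupling B is at column 320, with its body at rows 215–257 and its tail pointing down. It is aligned with the tool.

>>> apply_moves:
  steps:
    - [1, -3.7, -1.8, 20, 0, 0, 0]
    - [1, 0, 0, 25, 0, 0, 0]
    - [1, 0, 0, 25, 0, 0, 0]
    - [1, 0, 0, 25, 0, 0, 0]
    - [1, 0, 0, 15, 0, 0, 0]
    - [1, 0, 0, 9, 0, 0, 0]
    - [1, 0, 0, 6, 0, 0, 0]
    - [0, 0, 0, 0, 0, 0, 0]

```text
time: 38.9
tool_pos: [436.5, -381.3, 5.0]
tcp_rot: [180.0, 0.0, -44.9]
ft_force: [-0.2, 0.2, 0.6]
finger_gap: 73.0
grip_force: 0.0
```

>>> apply_moves:
  steps:
    - [-1, 0, 0, 0, 0, 0, 0]
    - [-1, 0, 0, 0, 0, 0, 0]
    - [-1, 0, 0, 0, 0, 0, 0]
    - [-1, 0, 0, 0, 0, 0, 0]
    - [-1, 0, 0, 0, 0, 0, 0]
    - [-1, 0, 0, 0, 0, 0, 0]
    - [-1, 0, 0, 0, 0, 0, 0]
    - [-1, 0, 0, 0, 0, 0, 0]

```text
time: 39.7
tool_pos: [437.1, -381.8, 6.2]
tcp_rot: [-180.0, -0.1, -44.9]
ft_force: [-0.5, 0.3, 5.8]
finger_gap: 24.8
grip_force: 40.3
```

>>> apply_moves:
  steps:
    - [-1, 0, 0, -15, 0, 0, 0]
    - [-1, 0, 0, -30, 0, 0, 0]
    - [-1, 0, 0, -35, 0, 0, 0]
    - [-1, 0, 0, -30, 0, 0, -1]
    - [-1, 0, 0, -15, 0, 0, -1]
    - [-1, 0, 0, 0, 0, 0, -1]
    - [-1, 0, 0, 0, 0, 0, -1]
    - [-1, 0, 0, 0, 0, 0, -1]

```text
time: 40.5
tool_pos: [436.5, -381.3, 131.2]
tcp_rot: [180.0, -0.0, -19.7]
ft_force: [0.2, -0.0, -0.9]
finger_gap: 24.8
grip_force: 39.6
```

```bash
python3 - <<'E'
from h import *
plan((592,-226,130),8,1.2)
E
```

```text
8 rows: [ 15.64 -22.76] dz 0.15 turn -0.522 | pos [ 436.5 -381.3  131.2] rpy [180.   -0.  -19.7] gap 24.8 t 40.5
```

>>> apply_moves:
  steps:
    - [-1, 16, -23, 0, 0, 0, -0.52]
    - [-1, 16, -23, 0, 0, 0, -0.52]
    - [-1, 16, -23, 0, 0, 0, -0.52]
    - [-1, 16, -23, 0, 0, 0, -0.52]
    - [-1, 16, -23, 0, 0, 0, -0.52]
    - [-1, 16, -23, 0, 0, 0, -0.52]
    - [-1, 16, -23, 0, 0, 0, -0.52]
    - [-1, 14, -22, 0, 0, 0, -0.52]

```text
time: 41.3
tool_pos: [594.5, -225.2, 130.9]
tcp_rot: [180.0, -0.0, 1.0]
ft_force: [0.7, -0.4, -1.0]
finger_gap: 24.7
grip_force: 39.6
```

>>> apply_moves:
  steps:
    - [-1, 0, 0, 0, 0, 0, 0]
    - [-1, 0, 0, 0, 0, 0, 0]
    - [-1, 0, 0, 0, 0, 0, 0]
    - [-1, 0, 0, 0, 0, 0, 0]
    - [-1, 0, 0, 0, 0, 0, 0]
    - [-1, 0, 0, 0, 0, 0, 0]
    - [-1, 0, 0, 0, 0, 0, 0]
    - [-1, 0, 0, 0, 0, 0, 0]

```text
time: 42.1
tool_pos: [593.7, -226.4, 130.1]
tcp_rot: [-180.0, 0.0, 0.9]
ft_force: [-0.1, -0.2, -0.0]
finger_gap: 24.8
grip_force: 39.6
```

```bash
python3 - <<'E'
from h import *
plan((590,-222,13),1,1.2); s=wsnap("w9")
E
```

```text
1 rows: [-3.59 -4.47] dz 117.09 turn -0.061 | pos [ 593.7 -226.4  130.1] rpy [-180.     0.     0.9] gap 24.8 t 42.1
```

View pics/w9.png

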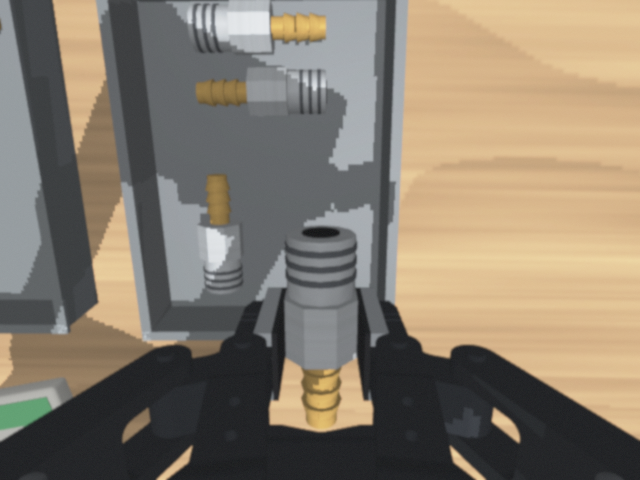

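Coupling A lies flat on the floor at (220,235), and coupling B is held straight with free floor below. I'll lower it.

>>> apply_moves:
  steps:
    - [-1, -3, -4.5, 25, 0, 0, 0]
    - [-1, 0, 0, 30, 0, 0, 0]
    - [-1, 0, 0, 25, 0, 0, 0]
    - [-1, 0, 0, 20, 0, 0, 0]
    - [-1, 0, 0, 9, 0, 0, 0]
    - [-1, 0, 0, 5, 0, 0, 0]
    - [-1, 0, 0, 2, 0, 0, 0]
    - [-1, 0, 0, 1, 0, 0, 0]

```text
time: 42.95
tool_pos: [591.5, -222.2, 14.2]
tcp_rot: [180.0, -0.1, 0.9]
ft_force: [-0.1, -0.3, -1.1]
finger_gap: 25.0
grip_force: 39.6
```

>>> apply_moves:
  steps:
    - [-1, 0, 0, 1, 0, 0, 0]
    - [-1, 0, 0, 1, 0, 0, 0]
    - [-1, 0, 0, 0, 0, 0, 0]
    - [-1, 0, 0, 0, 0, 0, 0]
    - [-1, 0, 0, 0, 0, 0, 0]
    - [-1, 0, 0, 0, 0, 0, 0]
    - [-1, 0, 0, 0, 0, 0, 0]
    - [-1, 0, 0, 0, 0, 0, 0]

```text
time: 43.75
tool_pos: [590.7, -221.8, 11.1]
tcp_rot: [-180.0, -0.0, 0.9]
ft_force: [0.6, -0.4, -1.2]
finger_gap: 25.0
grip_force: 39.6
```

>>> apply_moves:
  steps:
    - [-1, 0, 0, 1, 0, 0, 0]
    - [-1, 0, 0, 0, 0, 0, 0]
    - [-1, 0, 0, 0, 0, 0, 0]
    - [-1, 0, 0, 0, 0, 0, 0]
    - [-0.35, 0, 0, 0, 0, 0, 0]
    - [-0.1, 0, 0, 0, 0, 0, 0]
    - [-0.1, 0, 0, 0, 0, 0, 0]
    - [-0.1, 0, 0, 0, 0, 0, 0]

```text
time: 44.55
tool_pos: [590.6, -221.8, 10.0]
tcp_rot: [-180.0, 0.0, 0.9]
ft_force: [0.4, -0.6, -0.8]
finger_gap: 38.0
grip_force: 0.0
```

>>> apply_moves:
  steps:
    - [-0.1, 0, 0, -15, 0, 0, 0]
    - [-0.1, 0, 0, -35, 0, 0, 0]
    - [-0.1, 0, 0, -40, 0, 0, 0]
    - [0, 0, 0, -40, 0, 0, 0]
    - [0, -30, 20, -40, 0, 0, 0]
    - [0, -40, 30, -20, 0, 0, 0]
    - [0, -40, 30, 0, 0, 0, 0]
    - [0, -40, 30, 0, 0, 0, 0]

```text
time: 45.35
tool_pos: [446.8, -331.7, 198.7]
tcp_rot: [179.8, -0.2, 1.0]
ft_force: [0.7, -1.2, 0.7]
finger_gap: 42.7
grip_force: 0.0
```

>>> apply_moves:
  steps:
    - [0, 0, 40, 0, 0, 0, 0]
    - [0, 0, 40, 0, 0, 0, 0]
    - [0, 0, 40, 0, 0, 0, 0]
    - [0, 0, 40, 0, 0, 0, 0]
    - [0, 0, 0, 0, 0, 0, 0]
    - [0, 0, 0, 0, 0, 0, 0]
    - [0, 0, 0, 0, 0, 0, 0]
    - [0, 0, 0, 0, 0, 0, 0]

```text
time: 46.15
tool_pos: [450.4, -489.5, 196.7]
tcp_rot: [180.0, -0.0, 1.0]
ft_force: [-0.8, 0.3, -0.5]
finger_gap: 42.6
grip_force: 0.0
```

```bash
python3 - <<'E'
from h import *
from bench import r
s=r.snapshot("top"); cv2.imwrite("pics/top1.png",cv2.resize(s["color"][130:330,90:540],(800,356),interpolation=cv2.INTER_CUBIC))
C=cloud(s);print(r.sense()["tool_pos"])
for n,(u,v) in {"tape":(201,309),"timer":(317,295)}.items():
    sl=np.s_[v-26:v+27,u-26:u+27];z=C[sl][...,2];m=(z>5)&(z<90);print(n,C[sl][m].mean(0))
E
```

```text
[ 450.44659413 -489.53297472  196.62325723]
tape [418.45267965 207.66179857  34.81517185]
timer [437.62867405 -13.86824969  14.89003348]
```

View pics/top1.png

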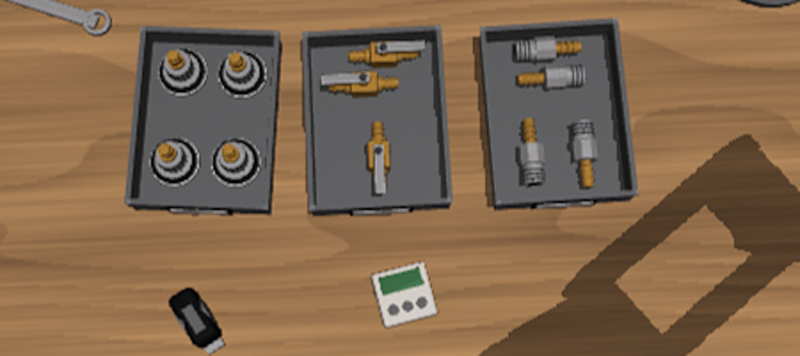

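All five fittings lie on the floors of their own bins: ports at (173,160) and (235,160), valve at (378,160), couplings at (530,155) and (583,155). The timer and the tape measure have not moved.

```bash
python3 -c "
from bench import r
print(r.hand_in())"
```

```text
the job is handed in; nothing more can be done
None
```

All five fittings are on the floors of their own bins, with the ports upright, the couplings and valve lying down, and the timer and tape measure unmoved; I handed the job in after about 46 s of robot time, and the hand-in returned no verdict.

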